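# Recharge the objective dry case with desiccant and pin it shut

### The job

The objectives' dry case stands open and needs fresh desiccant: pick up the steel beaker and tip all eight white canisters out of it into the empty bay of the case, letting nothing touch the two objectives in the foam beside it, and stand the empty beaker upright on the desk again. Then shut the lid fully, take the lock pin from its stowage tab and drop it fully home through the aligned holes of the lid tab and the case tab. Leave the other things on the desk where they are.

Things in the scene. Friction and masses are not known exactly. Their poses are not given: they have to be found in the camera images.
- case: Grey dry case, fixed: open box 120 (x) x 200 (y) x 70 mm, walls 5, floor 6. Origin: centre of underside; x from its front (hasp tabs) to its back (hinge), y to its left, z up. A 4 mm wall, 68 high, at y = -11 parts the desiccant bay (right, y -95 to -13) from a foam bed with two objectives (left). Two steel tabs 40 wide, 8 thick, tops at z = 68, stand out 41 mm in front at y = 0 and +70.
- bay (a point): Centre of the desiccant bay's floor (case frame: 0, -54, 6 mm), axes as the case. The bay measures 110 (x) x 82 (y) mm inside, its rim is 64 mm above this point.
- lock_hole (a point): Centre of the top mouth of the 12 mm through hole in the case's middle (hasp) tab (case frame: -84, 0, 68 mm). When the lid is shut, the lid's tab (8 mm thick, same hole) lies on top, its upper face 11 mm above this point (79 mm above the desk).
- stow_hole (a point): Centre of the top mouth of the 12 mm through hole in the stowage tab (case frame: -84, +70, 68 mm), where the lock pin is parked at the start.
- lid (a joint): Lid angle about the hinge along the case's rear top edge (case frame: x = +60, z = 70.5 mm). 0 = shut, grows as the front edge swings up and back, at most 2.1 rad; stiff friction hinge, stays where it is left (push with about 3 N at the edge). The lid is a grey tray 124 x 204 x 18 mm with a steel tab in the middle of its front edge.
- lid_edge (a point): Middle of the lid's front outer top edge, 122 mm in front of the hinge line and 18 mm outward from the lid's rim plane; axes of the lid (those of the case when shut). The lid's tab reaches 39 mm farther out here.
- monitor: Big black monitor that stands between the robot and the middle of the desk, fixed: screen 776 mm wide, 60 mm thick, from 135 to 590 mm above the desk; its left end is about 0.32 m ahead and 0.35 m left of the robot's base. Origin: under the stand, behind the screen, whose front is 160 mm towards the robot (-x).
- objective_long: Microscope objective 35 mm in diameter standing in the foam, top 64 mm above the desk, fixed in the case. Origin: centre of its underside (case frame: 20, 64, 14 mm). Must not be touched by anything.
- objective_short: Microscope objective 29 mm in diameter standing in the foam, top 55 mm above the desk, fixed in the case. Origin: centre of its underside (case frame: -26, 18, 14 mm). Must not be touched by anything.
- beaker: Round stainless beaker, 62 mm outside diameter (65 at the rim), 90 mm high, wall 3 mm, 0.12 kg empty. Origin: centre of its underside, z along its axis to the open mouth. Holds eight canisters at the start, filled to about 55 mm.
- pin: Steel lock pin, upright, 100 mm long: shank 8 mm in diameter and 50 mm long with a tapered nose, then a collar 22 mm in diameter, 3 mm thick (underside 50 mm above the tip), then a round knob 15 mm in diameter to hold it by (57 to 100 mm above the tip). Origin: the tip, z along the shank to the knob.
- pin_tip (a point): The lower end of the lock pin's shank, z along the pin towards the knob.
- canister_0_center (a point): Centre of a white desiccant canister: a plain cylinder 18 mm in diameter and 25 mm long, 12 g; z along its axis.
- canister_1_center (a point): Centre of a white desiccant canister: a plain cylinder 18 mm in diameter and 25 mm long, 12 g; z along its axis.
- canister_2_center (a point): Centre of a white desiccant canister: a plain cylinder 18 mm in diameter and 25 mm long, 12 g; z along its axis.
- canister_3_center (a point): Centre of a white desiccant canister: a plain cylinder 18 mm in diameter and 25 mm long, 12 g; z along its axis.
- canister_4_center (a point): Centre of a white desiccant canister: a plain cylinder 18 mm in diameter and 25 mm long, 12 g; z along its axis.
- canister_5_center (a point): Centre of a white desiccant canister: a plain cylinder 18 mm in diameter and 25 mm long, 12 g; z along its axis.
- canister_6_center (a point): Centre of a white desiccant canister: a plain cylinder 18 mm in diameter and 25 mm long, 12 g; z along its axis.
- canister_7_center (a point): Centre of a white desiccant canister: a plain cylinder 18 mm in diameter and 25 mm long, 12 g; z along its axis.
- oil_drop: Bystander: small dropper bottle, 27 mm in diameter, 68 mm high. Origin: centre of its underside.
- dish_60: Bystander: clear culture dish with lid, 58 mm in diameter, 16 mm high. Origin: centre of its underside.
- timer: Bystander: black bench timer 62 x 62 x 18 mm. Origin: centre of its underside.
- cap_lens: Bystander: black lens cap, 46 mm in diameter, 10 mm high. Origin: centre of its underside.
There are look-alikes about, which are no part of the job. Of the things that look like the beaker, take the one that is farthest from the robot's base at the start.

How it is judged:
By the outcome, as a careful person would: the job done as asked, in the order asked, and still so for the second after the job is handed in, with the robot touching nothing.
It also fails if it takes over 72 s, if anything falls off the work surface, if the arm or the gripper's body presses on something with over 40 N, if the wrist force passes 120 N, or if a joint passes its speed limit or range.

### The arm

A 7-joint arm with a two-finger parallel gripper is mounted at the origin on the work surface; the furniture and walls round the work are solid. World frame = base frame: x ahead of the robot, y to its left, z up, the work surface at z = 0. Lengths are in m, angles in rad, forces in N, time in s.
With the tool pointing down it reaches from about 0.425 to 0.95 m from the base axis. Payload 4.7 kg.
Tool frame: the origin (TCP) lies between the finger pads; the fingertips stand 8 mm ahead of it and the grasp point (between the pads) lies 11 mm behind it; z points along the fingers, y is the line along which they close (so a half turn about z gives the same grasp; the last joint's range is limited). The gripper opens to 85 mm and grips with 20 to 120 N. Pads are 22 mm wide; open, the fingers measure 114 mm over their backs; the gripper's body (76 mm by 85 mm) begins 54 mm behind the grasp point. The pads swing forward as they close: fully open they stand 13 mm farther back than shut.
Start: joints at [1.234, 0.469, -0.049, 1.532, 0.024, 1.141, -0.082], TCP at [0.205, -0.643, 0.239] pointing down, gripper open.
Joint ranges: [-2.59, 2.59], [-0.33, 1.99], [-1.39, 1.29], [0.1, 2.45], [-1.04, 4.18], [0.21, 1.99], [-2.66, 2.66]. Speed limits (rad/s): [2.57, 2.57, 3.14, 3.14, 3.14, 3.14, 3.14].

### API

Orientations are given as a unit quaternion [x, y, z, w].
In Python, from station import robot gives the robot as it stands. Calls block until the motion is done:
- robot.move_pose(position, orientation): joint-space move of the TCP to a pose.
- robot.move_l(position, frame=None, max_speed=0.15): straight line of the TCP; frame=None keeps the orientation; max_speed is the mean speed in m/s.
- robot.goto_joints(angles): joint-space move.
- robot.command_gripper(opening, strength=None): finger opening in m; strength is the grip in N (None keeps the last); returns when the fingers have stopped.
- robot.sleep(seconds).
- robot.inverse_kinematics(position, orientation): joint angles nearest the present ones, or None.
- robot.read_camera(name): name is "scene" or "top"; returns a dict with "pixels" (400x640x3 uint8, red, green, blue), "fx", "fy", "cx", "cy" (pixels), "k1" (the pictures are not rectified: a ray, as slopes to the right and down, at radius r is drawn at 1 + k1 r^2 times it, then the intrinsics apply), "extrinsics" (4x4, takes a point from world to camera coordinates). Camera axes: x right, y up, looking along -z (the intrinsics and any distortion apply to the point x, -y, -z); pixel columns grow to the right and rows downward; lengths in m; the calibration is good to about 2 mm. A picture is of the moment at which its call begins. There is no depth.
A pose or a line that the arm cannot do raises robot.PlanningError and nothing moves.
- robot.close_job(): hands the job in; it is judged then, once.
Readings, each from a call of its own:
- robot.read_clock(): time.
- robot.read_qpos(): joint angles.
- robot.read_qvel(): joint speeds.
- robot.read_tau(): joint torques, N m.
- robot.read_ee_pos(): TCP position.
- robot.read_eef_rot(): TCP orientation.
- robot.read_wrist_force(): force on the tool from outside, world axes, zero at the start.
- robot.read_moment(): the same for the moment, N m.
- robot.read_grip_width(): finger opening in m.
- robot.read_grip_force(): force on a finger pad.
Only numpy, scipy, OpenCV 4.12 (cv2) and the standard library are available. Lean on these libraries where they do the work, as an engineer would, in place of code of your own. Each camera call takes 0.05 s, during which the arm holds its last target. There are 200 camera calls.

## Working session

There is one attempt and no reset: what is moved stays moved. The work goes in short steps, each a Python script; the robot and the scene stay as the last script left them, time stands still between calls to the robot, and variables do not carry over. Pictures are saved under pics/ and viewed, at most 12 in all, crops included, and the job is handed in when it is done.

```bash
mkdir -p pics; ls
cat > h.py <<'E'
from station import robot
import numpy as np, cv2
from scipy.spatial.transform import Rotation as R
def snap(n,f):
    c=robot.read_camera(n); np.save('pics/'+f+'.npy',c['pixels']); 
    import pickle; pickle.dump({k:c[k] for k in c if k!='pixels'},open('pics/%s.cal'%n,'wb'))
    cv2.imwrite('pics/'+f+'.png',c['pixels'][:,:,::-1]); return c
def K(c): return np.array([[c['fx'],0,c['cx']],[0,c['fy'],c['cy']],[0,0,1]]),np.array([c['k1'],0,0,0,0])
def proj(c,P):
    P=np.atleast_2d(P); E=np.array(c['extrinsics']); Q=P@E[:3,:3].T+E[:3,3]; Q=Q*[1,-1,-1]
    k,d=K(c); return cv2.projectPoints(Q.reshape(-1,1,3),np.zeros(3),np.zeros(3),k,d)[0].reshape(-1,2)
def ray(c,uv):
    k,d=K(c); s=cv2.undistortPoints(np.array(uv,float).reshape(-1,1,2),k,d).reshape(-1,2)
    E=np.array(c['extrinsics']); D=np.c_[s[:,0],-s[:,1],-np.ones(len(s))]@E[:3,:3]
    return -E[:3,:3].T@E[:3,3],D
def atz(c,uv,z):
    o,D=ray(c,uv); z=np.broadcast_to(z,len(D)); return o+D*((z-o[2])/D[:,2])[:,None]
E
python3 - <<'E'
from h import *
for n in('scene','top'):
    c=snap(n,n+'0'); print(n,c['fx'],c['k1'],np.round(c['extrinsics'],3).tolist())
print(robot.read_clock(),robot.read_ee_pos(),robot.read_eef_rot())
E
```

```text
pics
scene 378.32596628996214 -0.031193802410940552 [[-0.831, -0.556, -0.017, 0.533], [0.385, -0.596, 0.704, -0.05], [-0.401, 0.579, 0.71, -0.949], [0.0, 0.0, 0.0, 1.0]]
top 436.82491975762605 -0.016491797849892638 [[0.022, -1.0, 0.008, 0.299], [0.991, 0.022, 0.129, -0.435], [-0.129, 0.005, 0.992, -1.066], [0.0, 0.0, 0.0, 1.0]]
0.1 [ 0.20437401 -0.6427804   0.23836314] [ 9.88177689e-01  1.53310431e-01 -1.50582018e-04 -8.62392634e-04]
```

View pics/scene0.png

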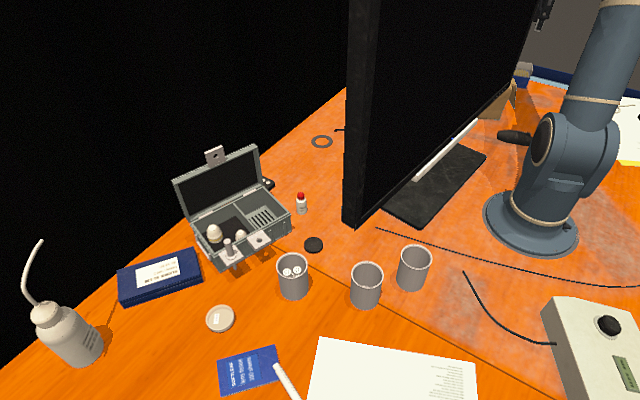

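View pics/top0.png

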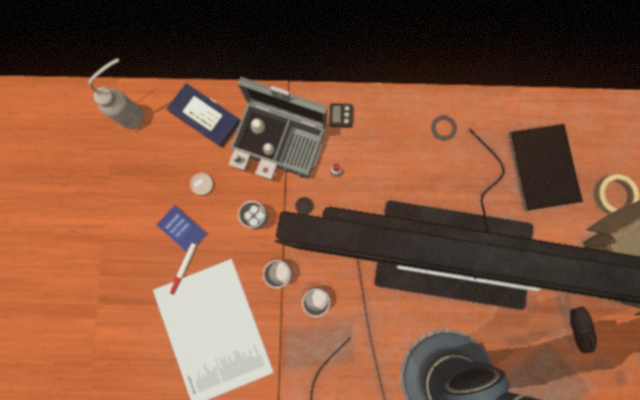

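The beaker candidates are at top (253,214), (277,273) and (316,301), which correspond to scene (293,277), (366,285) and (414,268). The base is at top (455,365), so (253,214) is the farthest. It is also the only one showing white canisters. I'll confirm that in an enlarged crop.

Run:
```python
from h import *
a=cv2.imread('pics/scene0.png');b=cv2.imread('pics/top0.png')
cv2.imwrite('pics/c1.png',cv2.resize(a[140:305,165:320],None,fx=3.6,fy=3.6,interpolation=cv2.INTER_CUBIC))
cv2.imwrite('pics/c2.png',cv2.resize(b[75:235,190:360],None,fx=3.7,fy=3.7,interpolation=cv2.INTER_CUBIC))
import pickle
cs=pickle.load(open('pics/scene.cal','rb'));ct=pickle.load(open('pics/top.cal','rb'))
print(atz(ct,[(253,214),(277,273),(316,301)],.085),atz(cs,[(292,263),(367,270),(415,253)],.09))
```

```text
[[0.38271913 0.47533682 0.085     ]
 [0.24675826 0.41399538 0.085     ]
 [0.18509304 0.32213326 0.085     ]] [[0.38421615 0.47843344 0.09      ]
 [0.24961198 0.41085319 0.09      ]
 [0.18710753 0.32055837 0.09      ]]
```

View pics/c1.png

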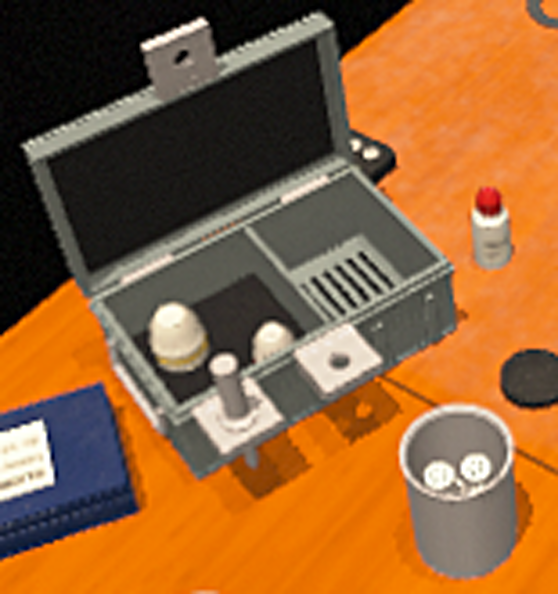

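View pics/c2.png

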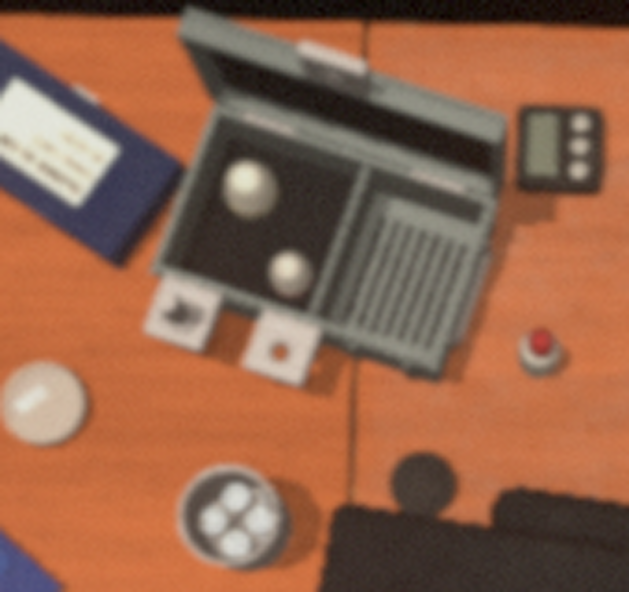

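Confirmed: the target beaker holds the canisters (top (253,214), scene (293,265)), and the other two are empty look-alikes. The lid stands open a bit past vertical, and the pin is in the left tab. Next I'll fit the case pose and lid angle using both views.

```bash
cat > fit.py <<'E'
from h import *
import pickle
from scipy.optimize import least_squares
cs=pickle.load(open('pics/scene.cal','rb'));ct=pickle.load(open('pics/top.cal','rb'))
def s(p): return np.array(p)/3.6+[165,140]
def t(p): return np.array(p)/3.7+[190,75]
S=[((340,361),(-84,0,68)),((382,362),(-101,-20,68)),((313,393),(-101,20,68)),((455,268),(-60,-100,70)),((95,290),(60,100,70)),((165,420),(-60,100,70))]
T=[((281,351),(-84,0,68)),((300,386),(-101,-20,68)),((243,367),(-101,20,68)),((143,332),(-101,90,68)),((207,352),(-101,50,68)),((158,270),(-60,100,70)),((437,374),(-60,-100,70))]
def W(q,P): return R.from_euler('z',q[2]).apply(np.array(P)/1000.)+[q[0],q[1],0]
def res(q): return np.r_[(proj(cs,W(q,[b for a,b in S]))-[s(a) for a,b in S]).ravel(),(proj(ct,W(q,[b for a,b in T]))-[t(a) for a,b in T]).ravel()]
f=least_squares(res,[.55,.42,-.3],loss='soft_l1')
if __name__=='__main__':
    q=f.x; print(q, np.degrees(q[2])); print(np.round(res(q).reshape(-1,2),1).tolist())
    def lp(a,dx,dz,y): # lid frame: forward dx, outward dz
        return (60-dx*np.cos(a)+dz*np.sin(a)*1, y, 70.5+dx*np.sin(a)+dz*np.cos(a))
    L=[((182,57),144,0.5,0),((22,148),122,18,102),((328,13),122,18,-102)]
    LT=[((185,8),122,18,102),((505,118),122,18,-102)]
    r2=lambda a:np.r_[(proj(cs,W(q,[lp(a[0],*l[1:]) for l in L]))-[s(l[0]) for l in L]).ravel(),(proj(ct,W(q,[lp(a[0],*l[1:]) for l in LT]))-[t(l[0]) for l in LT]).ravel()]
    g=least_squares(r2,[1.8]); print('lid',g.x,np.round(r2(g.x).reshape(-1,2),1).tolist())
    for n,P in dict(bay=(0,-54,6),lock=(-84,0,68),stow=(-84,70,68),edge=lp(g.x[0],122,18,0)).items(): print(n,np.round(W(q,[P])[0],4))
    print('pinknob', atz(cs,[s((223,362))],.118), atz(ct,[t((179,305))],.1))
    # beaker rim ellipses
    print('bk',atz(cs,[s((456,453))],.09),atz(ct,[t((231,515))],.09))
    for n in [(.383,.476,0)]: pass
    print(np.linalg.norm([.383,.476]))
E
python3 fit.py
```

```text
[ 0.5706609  0.4258413 -0.3353482] -19.214036682681723
[[1.1, -1.0], [1.1, -0.9], [4.6, -0.7], [0.4, -2.4], [0.1, 0.4], [3.5, -2.7], [-1.0, 0.5], [-1.0, 0.3], [-0.9, -0.3], [-0.7, -0.7], [-2.7, -0.5], [-2.4, -1.0], [-1.1, -0.8]]
lid [1.54738869] [[2.7, -0.2], [1.8, -2.8], [0.3, -1.4], [1.2, -0.4], [1.6, 1.2]]
bay [0.5529 0.3748 0.006 ]
lock [0.4913 0.4535 0.068 ]
stow [0.5144 0.5196 0.068 ]
edge [0.6416 0.4011 0.1929]
pinknob [[0.51519976 0.52160303 0.118     ]] [[0.51460388 0.5132239  0.1       ]]
bk [[0.38065783 0.48434852 0.09      ]] [[0.38177707 0.47586149 0.09      ]]
0.6109541717674084
```

```bash
sed -i "s/\/3.6+\[165,140\]/\/3.6+[164.64,139.64]/; s/\/3.7+\[190,75\]/\/3.7+[189.64,74.64]/" fit.py
cat > ov.py <<'E'
from fit import *
n=6
a=least_squares(lambda q:res(q)[:12],f.x,loss='soft_l1');b=least_squares(lambda q:res(q)[12:],f.x,loss='soft_l1')
print(f.x,a.x,b.x,np.round(a.fun,1),np.round(b.fun,1))
print(f.x[2],a.x[2],b.x[2])
# overlays of the joint fit
def box(x0,x1,y0,y1,z): return [(x0,y0,z),(x1,y0,z),(x1,y1,z),(x0,y1,z)]
polys=[box(-60,60,-100,100,70),box(-101,-60,-20,20,68),box(-101,-60,50,90,68),box(-55,55,-95,-13,70)]+[[(r*np.cos(u)+x,r*np.sin(u)+y,z) for u in np.linspace(0,6.28,20)] for r,x,y,z in[(6,-84,0,68),(17.5,20,64,45),(14.5,-26,18,40)]]
def draw(img,c,q,o,k,sz):
    im=cv2.resize(img,None,fx=k,fy=k,interpolation=cv2.INTER_CUBIC)
    def pl(P,col): 
        p=((proj(c,P)+.5)*k-.5); cv2.polylines(im,[np.round(p).astype(int)],True,col,1)
    for P in polys: pl(W(q,P),(0,255,255))
    bk=(.3825,.478)
    for r,z in((.0325,.09),(.031,0)): pl([(bk[0]+r*np.cos(u),bk[1]+r*np.sin(u),z) for u in np.linspace(0,6.28,30)],(255,255,0))
    return im[int(o[1]*k):int((o[1]+sz[1])*k),int(o[0]*k):int((o[0]+sz[0])*k)]
A=draw(cv2.imread('pics/scene0.png'),cs,f.x,(195,185),4,(130,150-18)) 
A=A[:528]
B=draw(cv2.imread('pics/top0.png'),ct,f.x,(225,100),4,(66,132))
cv2.imwrite('pics/ov.png',np.hstack([A,draw(cv2.imread('pics/top0.png'),ct,f.x,(228,102),2.6,(105,132*4/2.6))[:528]]) )
E
python3 ov.py
```

```text
[ 0.57157984  0.42608588 -0.33736108] [ 0.57189822  0.42806024 -0.36896542] [ 0.57063852  0.42354789 -0.33629211] [-0.8  0.3 -0.7  0.8  2.4  0.7 -0.2 -0.4 -0.4 -0.1  1.2 -2.4] [ 0.3  0.8  0.3  0.7  0.3  0.1  0.6 -0.4 -1.4 -0.1 -1.1 -0.6  0.2 -0.4]
-0.3373610844300933 -0.3689654207607384 -0.336292106567707
```

View pics/ov.png

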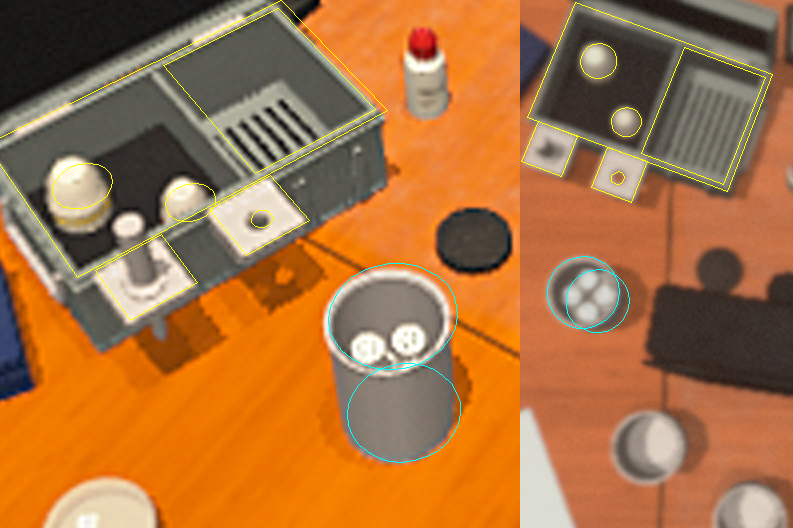

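The model fits to within about 1–2 px in both views: beaker near (0.382,0.479) and case at (0.571,0.426), yaw -0.337. To route around the monitor I need forward kinematics, so I'll identify it from IK samples.

```bash
cat > fk.py <<'E'
from h import *
from scipy.optimize import least_squares
q=robot.read_qpos(); print(q)
rng=np.random.default_rng(0); D=[]
for i in range(400):
    p=rng.uniform([-.1,-.8,.1],[.7,.8,.6]); o=(R.from_rotvec(rng.uniform(-.9,.9,3))*R.from_quat([1,0,0,0])).as_quat()
    try: j=robot.inverse_kinematics(p,o)
    except Exception as e: j=None
    if j is not None: D.append((p,o,j))
    if len(D)>=70: break
D.append((robot.read_ee_pos(),robot.read_eef_rot(),q))
P=np.array([d[0] for d in D]);O=np.array([d[1] for d in D]);J=np.array([d[2] for d in D]);np.savez('ik.npz',P=P,O=O,J=J)
print(len(D),J.min(0),J.max(0))
def fk(J,L,S):
    r=R.from_rotvec(np.zeros((len(J),3)));p=np.zeros((len(J),3))
    for i in range(7):
        ax='zyzyzyz'[i]; r=r*R.from_euler(ax,S[i]*J[:,i]); p=p+r.apply(L[i])
    return p,r
import itertools
best=None
for S in itertools.product([1,-1],repeat=7):
    if S[1]!=1: continue
    L0=np.array([[0,0,.3],[0,0,.2],[0,0,.2],[0,0,.2],[0,0,.1],[0,0,.1],[0,0,.1]])
    # rotation consistency first: R_fk^-1 R_meas constant
    _,r=fk(J,L0,S); e=(r.inv()*R.from_quat(O)); dev=(e[0].inv()*e).magnitude().mean()
    if best is None or dev<best[0]: best=(dev,S,e[0])
print(best[0],best[1],best[2].as_rotvec())
S=best[1]
g=least_squares(lambda x:(fk(J,x.reshape(7,3),S)[0]-P).ravel(),L0.ravel()*0+.05)
x=g.x.reshape(7,3);print(np.round(x,4).tolist(),np.abs(g.fun).max()); np.savez('fk.npz',L=x,S=S,T=best[2].as_quat())
E
python3 fk.py
```

```text
[ 1.23408954  0.46936101 -0.04860181  1.53358171  0.02407321  1.140985
 -0.08229589]
71 [-2.08638666 -0.28283993 -1.21737396  0.47165264 -1.01791693  0.24340651
 -2.65293501] [2.47532945 1.34454833 1.21984011 2.35587523 1.72085907 1.98341411
 2.60958438]
4.538413639158682e-12 (-1, 1, -1, 1, -1, 1, -1) [ 1.23314773e-16 -2.46629547e-16  1.57079633e+00]
[[0.0, -0.1401, 0.2377], [0.0, 0.1137, 0.2152], [-0.0, -0.0323, 0.339], [0.0, 0.0169, 0.2235], [0.0, -0.0272, 0.2433], [0.0, 0.0268, 0.1421], [-0.0, 0.0, 0.1559]] 8.25571833118488e-11
```

FK is exact now: shoulder z 0.238, links 0.554 and 0.467, wrist to TCP 0.298. Next comes a small collision-aware IK planner. The plan is a side grasp from the front-left, then a roll about the beaker lip to pour.

```bash
cat > plan.py <<'E'
from fit import *
z_=np.load('fk.npz');L=z_['L'];SG=z_['S'];T=R.from_quat(z_['T'])
LO=np.array([-2.59,-.33,-1.39,.1,-1.04,.21,-2.66])+.03;HI=np.array([2.59,1.99,1.29,2.45,4.18,1.99,2.66])-.03
Q0=f.x.copy(); CX,CY,YAW=Q0; ex=np.array([np.cos(YAW),np.sin(YAW),0]);ey=np.array([-np.sin(YAW),np.cos(YAW),0]);ez=np.array([0,0,1.])
def C(x,y,z): return W(Q0,[(x,y,z)])[0]
def fk(q):
    r=R.identity();p=np.zeros(3);out=[]
    for i in range(7):
        r=r*R.from_euler('zyzyzyz'[i],SG[i]*q[i]);p=p+r.apply(L[i]);out.append(p)
        if i==5: wr=p; 
    rt=r*T; d=rt.apply([0,0,1]); tcp=p
    sh=np.array([0,0,L[0,2]]); el=out[2]+0*p; wc=tcp-d*(L[5,2]+L[6,2])
    return tcp,rt,[sh,el,wc,tcp]
MON=dict(o=np.array([.32,.35]),yaw=0.)  # front-left corner of screen, set below
uv=[(277,243),(283,212)]; m=atz(ct,uv,.59); m2=atz(ct,[(640,303)],.59)[0]
MON['o']=m[0][:2]; v=m2-m[0]; MON['yaw']=np.arctan2(-v[0],-v[1])*-1
u=v[:2]/np.linalg.norm(v[:2]); n=np.array([-u[1],u[0]]); n=n if n[0]>0 else -n
def capsule_pts(a,b,k=9): return a+(b-a)*np.linspace(0,1,k)[:,None]
def boxd(P,half): # signed distance
    w=np.abs(P)-half; return np.linalg.norm(np.maximum(w,0),axis=1)+np.minimum(w.max(1),0)
def clear(q,lid=None,full=False):
    _,_,(sh,el,wc,tcp)=fk(q); d=(tcp-wc)/np.linalg.norm(tcp-wc)
    P=np.r_[capsule_pts(sh,el,14),capsule_pts(el,wc,14),capsule_pts(wc,tcp-d*.065,8)]; rad=np.r_[np.full(14,.075),np.full(14,.065),np.full(8,.055)]
    M=np.c_[(P[:,:2]-m[0][:2])@u-.388,(P[:,:2]-m[0][:2])@n-.03,P[:,2]-.3625]
    a=boxd(M,np.array([.388,.03,.2275]))-rad
    K=R.from_euler('z',-YAW).apply(P-[CX,CY,0]); 
    b=boxd(K-[0,0,.035],np.array([.06,.1,.035]))-rad
    g=[a,b,np.where(np.arange(36)>16,P[:,2]-rad,1)]
    if lid is not None:
        ca,sa=np.cos(lid),np.sin(lid); X=60e-3-K[:,0];Z=K[:,2]-.0705
        g.append(boxd(np.c_[X*ca+Z*sa-.07,K[:,1],-X*sa+Z*ca-.009],np.array([.075,.102,.009]))-rad)
    g=np.array(g)
    return g if full else g.min()
def ik(p,d,c,seed=None,lid=None,free=None,mar=.015,n=30,reg=.02,sgn=True,rs=0):
    """tool z=d, tool y=+-c. free: None exact"""
    rng=np.random.default_rng(rs);best=None;d=np.array(d)/np.linalg.norm(d);c=np.array(c)-d*np.dot(c,d);c/=np.linalg.norm(c)
    tg=[R.from_matrix(np.c_[np.cross(s*c,d),s*c,d]) for s in ((1,-1) if sgn else (1,))]
    seeds=[seed] if seed is not None else [rng.uniform(LO,HI) for _ in range(n)]
    for s0 in seeds:
        for t_ in tg:
            def r(q):
                tcp,rt,_=fk(q); g=clear(q,lid,True)
                return np.r_[(tcp-p)*20,(rt*t_.inv()).as_rotvec()*4,np.maximum(mar-g.min(1),0)*8,reg*(q-(s0 if seed is not None else (LO+HI)/2))*.3]
            o=least_squares(r,np.clip(s0,LO,HI),bounds=(LO,HI),max_nfev=40)
            o=least_squares(lambda q:np.r_[r(q)[:6],np.maximum(mar-clear(q,lid),0)*8,(q-o.x)*1e-4],o.x,bounds=(LO,HI),max_nfev=30)
            e=np.linalg.norm(fk(o.x)[0]-p),(fk(o.x)[1]*t_.inv()).magnitude()
            key=(e[0]>5e-4 or e[1]>.005, -min(clear(o.x,lid),.04)*10+ (np.linalg.norm(o.x-seed)*.3 if seed is not None else 0)-.3*min(.2,np.min(np.r_[o.x-LO,HI-o.x])))
            if best is None or key<best[0]: best=(key,o.x,e,clear(o.x,lid),t_)
    return best
def path(a,b,lid=None,k=15): return min(clear(a+(b-a)*s,lid) for s in np.linspace(0,1,k))
E
cat > t1.py <<'E'
from plan import *
print('mon',m,u,n,np.linalg.norm(v))
q0=np.array(robot.read_qpos()); print('start clear',clear(q0),fk(q0)[0])
bk=np.array([.3825,.479,0])
for az in (-50,-19,10,40):
  for pt in (0,20,35):
    a,b=np.radians([az,pt]); d=[np.cos(a)*np.cos(b),np.sin(a)*np.cos(b),-np.sin(b)]; d=np.array(d)
    B=ik(bk+[0,0,.06]+d*.011,d,np.cross(ez,d),n=6)
    print(az,pt,B[0][0],np.round(B[1],2),'e',np.round(B[2],4),'clr',round(B[3],3))
E
time python3 t1.py
```

```text
mon [[0.3016576  0.36597464 0.59      ]
 [0.33876262 0.36009584 0.59      ]] [-0.14185937 -0.98988682] [ 0.98988682 -0.14185937] 0.43581161278589553
start clear 0.0348893922464274 [ 0.20437401 -0.6427804   0.23836314]
-50 0 True [-2.02  1.5   1.26  1.68 -0.17  1.11 -2.63] e [0.0137 0.7901] clr 0.018
-50 20 False [-1.59  1.02  0.41  1.6   0.62  1.4  -0.93] e [0. 0.] clr 0.023
-50 35 False [-1.29  0.86 -0.    1.65  0.76  1.38 -1.05] e [0. 0.] clr 0.036
-19 0 True [-1.45  1.03 -0.01  1.88  1.36  1.61 -1.35] e [0.0021 0.0157] clr 0.002
-19 20 False [-1.25  0.88 -0.23  1.92  1.37  1.46  1.9 ] e [0. 0.] clr 0.023
-19 35 False [-1.24  0.75 -0.17  1.94  1.24  1.18  2.05] e [0. 0.] clr 0.036
10 0 True [-1.36  1.01 -0.09  2.19  1.9   1.64 -1.6 ] e [0.0021 0.0157] clr 0.002
10 20 False [-1.22  0.81 -0.22  2.23  1.91  1.33  1.74] e [0. 0.] clr 0.023
10 35 False [-1.26  0.66 -0.09  2.21  1.8   0.93 -1.24] e [0. 0.] clr 0.036
40 0 True [-1.19  1.06  0.    2.41  2.63  1.84 -1.73] e [0.0021 0.0157] clr 0.002
40 20 True [-2.19  1.18  1.26  2.13 -1.01  0.24 -1.67] e [0.0357 0.6394] clr 0.054
40 35 True [ 2.56 -0.3   1.26  2.42  1.03  1.62 -2.63] e [0.4434 1.3526] clr 0.086
real	0m22.385s
user	0m22.429s
sys	0m0.143s
```

```bash
cat > t2.py <<'E'
from plan import *
q0=np.array(robot.read_qpos()); fold=np.array([1.234,-.28,0,2.4,0.,1.2,0]); fold2=fold.copy(); fold2[0]=-1.7
for k in range(2): pass
bk=np.array([.3825,.479,0]); GZ=.06; XP=-8; LZ=.100; LY=-36
def rotx(th): return R.from_rotvec(ex*th)
a20=np.radians(20); d0=ex*np.cos(a20)-ez*np.sin(a20)
best=None
for rs in range(4):
    B=ik(bk+[0,0,GZ]+d0*.011,d0,ey,n=6,rs=rs,lid=1.55)
    print(B[0],np.round(B[1],2),B[3])
    if not B[0][0] and B[1][6]>1 and (best is None or B[0]<best[0]): best=B
G=best[1]
off=fk(G)[1]  # orientation at grasp
c0=off.apply([0,1,0])
def pose(g,th,seed):
    r=rotx(th)*off; d=r.apply([0,0,1]); return ik(g+d*.011,d,r.apply([0,1,0]),seed=seed,lid=1.55,sgn=False,reg=.05)
def lipg(th,ly=LY,lz=None):
    t=np.radians(th); a=rotx(t).apply(ez); p=rotx(t).apply(-ey)
    z=LZ+.09*max(np.cos(t),0) if lz is None else lz
    return C(XP,ly,z*1000)-p*.0325-a*(.09-GZ)
W_={}
pre=pose(bk+[0,0,GZ]-d0*.13,0,G); W_['pre']=pre[1]; W_['grasp']=G
seed=G; out=[]
up=pose(bk+[0,0,GZ+.15],0,G); W_['up']=up[1]; seed=up[1]
print('pre',pre[2:4],'up',up[2:4])
ths=[0,40,65,80,95,110,125,140]
for th in ths:
    b=pose(lipg(th)+[0,0,.02*(th==0)],np.radians(th),seed); seed=b[1]; W_['p%d'%th]=seed
    print(th,np.round(b[1],2),b[0][0],np.round(b[2],4),round(b[3],3))
W_['fold']=fold;W_['fold2']=fold2;W_['q0']=q0
seq=['q0','fold','fold2','pre','grasp','up']+['p%d'%t for t in ths]
for a,b in zip(seq,seq[1:]): print(a,b,round(path(W_[a],W_[b],1.55),3),np.round(np.abs(W_[b]-W_[a]).max(),2))
np.savez('w1.npz',**W_)
E
python3 t2.py
```

```text
(False, np.float64(-0.2946908777527631)) [-1.35  0.87 -0.09  1.92  1.31  1.37 -1.23] 0.023469087775276308
(False, np.float64(-0.29469087743897354)) [-1.78  0.94  0.49  1.95  1.04  0.98  2.05] 0.023469087743897353
(False, np.float64(-0.2946908774244013)) [-1.61  0.88  0.25  1.94  1.17  1.14 -1.17] 0.02346908774244013
(False, np.float64(-0.294690877440566)) [-1.65  0.89  0.3   1.94  1.14  1.1  -1.15] 0.0234690877440566
pre ((np.float64(6.802299435049072e-12), 3.4439626396326275e-11), np.float64(0.06793170636914725)) up ((np.float64(1.0169745381453278e-11), 1.0652006828259233e-10), np.float64(0.0781840156887132))
0 [-1.54  0.77  0.62  1.92  1.26  0.84  2.23] False [0. 0.] 0.06
40 [-1.48  0.76  0.53  2.04  1.71  0.86  1.18] False [0. 0.] 0.029
65 [-1.43  0.82  0.45  2.1   1.92  1.02  0.55] False [0.0005 0.0035] 0.012
80 [-1.41  0.88  0.42  2.11  1.96  1.15  0.21] True [0.0017 0.0115] 0.005
95 [-1.39  0.95  0.39  2.12  1.97  1.27 -0.1 ] True [0.0023 0.0157] 0.0
110 [-1.38  0.99  0.38  2.12  1.95  1.37 -0.38] True [0.002  0.0126] 0.002
125 [-1.49  1.08  0.52  2.11  1.86  1.33 -0.7 ] True [0.0013 0.0076] 0.007
140 [-1.48  1.11  0.5   2.09  1.79  1.4  -0.94] True [0.0014 0.0036] 0.006
q0 fold 0.017 0.87
fold fold2 -0.067 2.93
fold2 pre 0.068 2.14
pre grasp 0.023 0.21
grasp up 0.023 0.27
up p0 0.06 0.27
p0 p40 0.029 1.06
p40 p65 0.012 0.63
p65 p80 0.005 0.34
p80 p95 0.0 0.31
p95 p110 0.0 0.28
p110 p125 0.002 0.32
p125 p140 0.006 0.24
```

```bash
sed -i "s/fold=np.array(.*/fold=np.array([1.234,-.28,0,1.65,0.,.65,0]); fold2=fold.copy(); fold2[0]=-1.7; fold2[6]=1.5/; s/XP=-8; LZ=.100/XP=-14; LZ=.104/; s/mar=.015/mar=.004/" t2.py
sed -i "s/reg=.05)/reg=.05,mar=.004)/" t2.py
cat >> t2.py <<'E'
for k in ('p80','p95','p140'): print(k,np.round(clear(W_[k],1.55,True).min(1),3),clear(W_[k],1.55,True).argmin(1))
print(np.round(clear(fold2,1.55,True).min(1),3), [round(clear(fold+(fold2-fold)*s),3) for s in np.linspace(0,1,11)])
E
python3 t2.py
```

```text
(False, np.float64(-0.2946908777527631)) [-1.35  0.87 -0.09  1.92  1.31  1.37 -1.23] 0.023469087775276308
(False, np.float64(-0.29469087743897354)) [-1.78  0.94  0.49  1.95  1.04  0.98  2.05] 0.023469087743897353
(False, np.float64(-0.2946908774244013)) [-1.61  0.88  0.25  1.94  1.17  1.14 -1.17] 0.02346908774244013
(False, np.float64(-0.294690877440566)) [-1.65  0.89  0.3   1.94  1.14  1.1  -1.15] 0.0234690877440566
pre ((np.float64(6.802299435049072e-12), 3.4439626396326275e-11), np.float64(0.06793170636914725)) up ((np.float64(1.0169745381453278e-11), 1.0652006828259233e-10), np.float64(0.0781840156887132))
0 [-1.55  0.76  0.62  1.93  1.25  0.85  2.24] False [0. 0.] 0.063
40 [-1.5   0.76  0.54  2.05  1.7   0.86  1.19] False [0. 0.] 0.033
65 [-1.44  0.81  0.46  2.11  1.91  1.02  0.55] False [0. 0.] 0.014
80 [-1.42  0.87  0.42  2.13  1.97  1.15  0.21] False [0.     0.0001] 0.004
95 [-1.4   0.93  0.39  2.13  1.98  1.27 -0.1 ] True [0.0007 0.0044] -0.0
110 [-1.38  0.97  0.37  2.13  1.95  1.38 -0.37] True [0.0007 0.0046] -0.0
125 [-1.38  1.01  0.37  2.12  1.9   1.46 -0.65] False [0.     0.0002] 0.004
140 [-1.37  1.05  0.35  2.09  1.84  1.54 -0.89] False [0. 0.] 0.008
q0 fold 0.035 0.75
fold fold2 0.105 2.93
fold2 pre 0.068 1.14
pre grasp 0.023 0.21
grasp up 0.023 0.27
up p0 0.063 0.26
p0 p40 0.033 1.05
p40 p65 0.014 0.64
p65 p80 0.004 0.35
p80 p95 -0.0 0.31
p95 p110 -0.001 0.27
p110 p125 -0.0 0.27
p125 p140 0.004 0.25
p80 [0.004 0.025 0.095 0.068] [27 35 35 35]
p95 [-0.     0.013  0.065  0.069] [27 35 27 35]
p140 [0.009 0.009 0.008 0.068] [31 35 27 35]
[0.105 0.545 0.707 0.594] [np.float64(0.152), np.float64(0.121), np.float64(0.155), np.float64(0.172), np.float64(0.172), np.float64(0.172), np.float64(0.156), np.float64(0.119), np.float64(0.137), np.float64(0.134), np.float64(0.105)]
```

```bash
sed -i "s/def rotx.*/az=np.radians(-36); ex1=np.array([np.cos(az),np.sin(az),0]); ey1=np.cross(ez,ex1)\ndef rotx(th): return R.from_rotvec(ex1*th)/; s/a20=np.radians(20); d0=ex\*/a20=np.radians(17); d0=ex1*/; s/d0,ey,n=6/d0,ey1,n=6/; s/apply(-ey)/apply(-ey1)/; s/XP=-14/XP=-4/" t2.py; python3 t2.py
```

```text
(False, np.float64(-0.26788072087380627)) [-1.34  0.95 -0.08  1.73  1.08  1.54 -1.18] 0.020788072087380628
(False, np.float64(-0.26788072062283025)) [-1.63  0.98  0.35  1.75  0.86  1.29 -1.03] 0.020788072062283024
(False, np.float64(-0.26788072100383936)) [-1.57  0.97  0.25  1.74  0.91  1.34 -1.07] 0.020788072100383935
(False, np.float64(-0.2678807210513598)) [-1.41  0.95  0.03  1.73  1.03  1.48 -1.15] 0.02078807210513598Traceback (most recent call last):
  File "t2.py", line 13, in <module>
    G=best[1]
      ~~~~^^^
TypeError: 'NoneType' object is not subscriptable
```

```bash
sed -i "s/ and B\[1\]\[6\]>1//; s/^G=best\[1\]/G=best[1]\nif G[6]<0: G[6]+=np.pi/" t2.py; python3 t2.py | tail -28
```

```text
(False, np.float64(-0.26788072100383936)) [-1.57  0.97  0.25  1.74  0.91  1.34 -1.07] 0.020788072100383935
(False, np.float64(-0.2678807210513598)) [-1.41  0.95  0.03  1.73  1.03  1.48 -1.15] 0.02078807210513598
pre ((np.float64(4.258938577902211e-12), 3.6012523035582237e-11), np.float64(0.05879639368126754)) up ((np.float64(2.2615143312058997e-12), 2.7444471245156184e-11), np.float64(0.09247049637983579))
0 [-1.18  0.78  0.13  1.7   1.22  1.35  2.26] False [0. 0.] 0.005
40 [-1.21  0.79  0.17  1.81  1.42  1.26  1.42] False [0. 0.] 0.015
65 [-1.24  0.83  0.19  1.87  1.55  1.29  0.86] False [0. 0.] 0.025
80 [-1.25  0.88  0.2   1.9   1.6   1.34  0.53] False [0. 0.] 0.024
95 [-1.26  0.93  0.21  1.91  1.62  1.41  0.21] False [0. 0.] 0.013
110 [-1.27  0.96  0.22  1.91  1.62  1.48 -0.07] False [0. 0.] 0.014
125 [-1.28  0.99  0.23  1.91  1.6   1.54 -0.34] False [0. 0.] 0.014
140 [-1.29  1.03  0.23  1.89  1.55  1.6  -0.61] False [0. 0.] 0.011
q0 fold 0.035 0.75
fold fold2 0.105 2.93
fold2 pre 0.059 1.22
pre grasp 0.021 0.18
grasp up 0.021 0.23
up p0 0.005 0.24
p0 p40 0.005 0.84
p40 p65 0.015 0.56
p65 p80 0.024 0.34
p80 p95 0.013 0.31
p95 p110 0.013 0.28
p110 p125 0.014 0.27
p125 p140 0.011 0.26
p80 [0.032 0.024 0.094 0.051] [19 35 35 35]
p95 [0.039 0.013 0.067 0.054] [19 35 27 35]
p140 [0.055 0.011 0.019 0.062] [20 34 27 35]
[0.105 0.545 0.707 0.594] [np.float64(0.152), np.float64(0.121), np.float64(0.155), np.float64(0.172), np.float64(0.172), np.float64(0.172), np.float64(0.156), np.float64(0.119), np.float64(0.137), np.float64(0.134), np.float64(0.105)]
```

```bash
sed -i "s/reg=.05,mar=.004)/reg=.05,mar=.02)/" t2.py; python3 t2.py | sed -n '5,13p'
python3 - <<'E'
from h import *
w=np.load('w1.npz')
for k in ('fold','fold2','pre'):
    robot.goto_joints(w[k].tolist()); print(k,robot.read_clock(),np.round(np.array(robot.read_qpos())-w[k],4))
print(robot.read_ee_pos(),robot.read_grip_width())
a=snap('scene','s1')['pixels'];b=snap('top','t1')['pixels']
A=cv2.resize(a[170:330,180:400],None,fx=2.5,fy=2.5);B=cv2.resize(b[130:290,180:280],None,fx=2.5,fy=2.5)
cv2.imwrite('pics/p1.png',np.hstack([A,B])[:,:,::-1])
E
```

```text
pre ((np.float64(4.258938577902211e-12), 3.6012523035582237e-11), np.float64(0.05879639368126754)) up ((np.float64(2.2615143312058997e-12), 2.7444471245156184e-11), np.float64(0.09247049637983579))
0 [-1.23  0.79  0.22  1.71  1.18  1.31  2.28] False [0. 0.] 0.02
40 [-1.28  0.8   0.26  1.82  1.38  1.2   1.43] False [0. 0.] 0.032
65 [-1.31  0.85  0.29  1.88  1.51  1.23  0.86] False [0. 0.] 0.04
80 [-1.32  0.9   0.3   1.9   1.56  1.27  0.52] False [0. 0.] 0.024
95 [-1.34  0.95  0.31  1.91  1.59  1.33  0.21] True [0.001  0.0016] 0.014
110 [-1.35  0.98  0.32  1.92  1.58  1.4  -0.08] True [0.0008 0.0012] 0.015
125 [-1.36  1.01  0.33  1.91  1.55  1.46 -0.35] True [0.0008 0.0014] 0.015
140 [-1.38  1.05  0.35  1.9   1.5   1.5  -0.61] True [0.0012 0.0026] 0.012
fold 1.925 [-0.0001  0.002  -0.0002  0.0011  0.      0.0003  0.    ]
fold2 5.8167 [ 0.0008 -0.0001  0.0005  0.      0.0001  0.     -0.    ]
pre 8.3417 [-0.0002 -0.0018 -0.0001 -0.0006  0.      0.0001 -0.    ]
[0.29029552 0.54651746 0.0958593 ] 0.08529211752067567
```

View pics/p1.png

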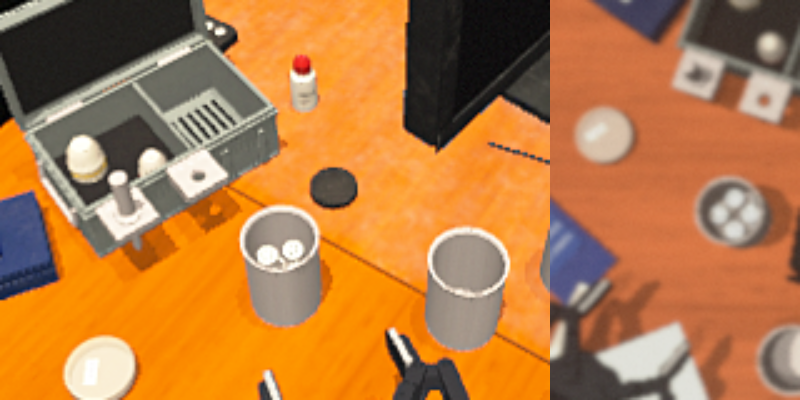

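Fingertips show at scene px (287,320) and (337,304), top (201,244). I'll use these known points to estimate the camera bias, then grasp.

Run:
```python
from fit import *
p=np.array(robot.read_ee_pos());r=R.from_quat(robot.read_eef_rot())
for back in (0,-.005):
  for w in (.043,.055): 
    P=[p+r.apply([0,s*w,back]) for s in(1,-1)]
    print(back,w,np.round(proj(cs,P),1).tolist(),np.round(proj(ct,P),1).tolist())
```

```text
0 0.043 [[333.3, 302.9], [288.4, 318.2]] [[234.4, 264.2], [205.3, 241.4]]
0 0.055 [[339.3, 300.8], [281.9, 320.4]] [[238.5, 267.4], [201.3, 238.3]]
-0.005 0.043 [[334.3, 304.7], [289.1, 320.1]] [[232.9, 265.9], [203.9, 243.1]]
-0.005 0.055 [[340.4, 302.6], [282.6, 322.3]] [[237.0, 269.1], [199.8, 239.9]]
```

Run:
```python
from plan import *
w=np.load('w1.npz'); 
p,r,_=fk(w['grasp'])
robot.move_l(p.tolist(),max_speed=.12); print(robot.read_clock(),np.round(robot.read_wrist_force(),1),np.round(np.array(robot.read_qpos())-w['grasp'],3))
robot.command_gripper(0.05,60); print(robot.read_clock(),robot.read_grip_width(),robot.read_grip_force(),np.round(robot.read_wrist_force(),1))
robot.goto_joints(w['up'].tolist()); robot.sleep(.1);print(robot.read_clock(),robot.read_grip_width(),np.round(robot.read_wrist_force(),1))
snap('scene','s2')
```

```text
9.675 [-0.7  0.1  0.3] [ 0.    -0.    -0.003 -0.001  0.001  0.001 -0.001]
10.0333 0.060907126644576 64.62090231478214 [-2.   2.2  2.4]
10.7833 0.06091444894726323 [-1.2  0.2 -3.2]
```

Run:
```python
from plan import *
w=np.load('w1.npz')
for k in ('p0','p40','p65','p80','p95','p110','p125','p140'):
    robot.goto_joints(w[k].tolist()); robot.sleep(.15); print(k,robot.read_clock(),np.round(robot.read_wrist_force(),2),robot.read_grip_width())
    if k in('p80',): snap('top','tp'+k)
robot.sleep(.4); print(np.round(robot.read_wrist_force(),2))
a=snap('scene','s3')['pixels'];b=snap('top','t3')['pixels']
A=cv2.resize(a[130:290,170:330],None,fx=2.5,fy=2.5);B=cv2.resize(b[70:230,210:370],None,fx=2.5,fy=2.5)
cv2.imwrite('pics/p3.png',np.hstack([A,B])[:,:,::-1])
```

```text
p0 11.8083 [ 0.02  0.62 -1.4 ] 0.06123118208348534
p40 12.7833 [-0.06 -0.19 -1.5 ] 0.061073724789492384
p65 13.5333 [ 0.03  0.17 -2.29] 0.061041944346112126
p80 14.1 [-0.42 -0.   -2.75] 0.06101692769852445
p95 14.7 [-0.16 -0.14 -1.89] 0.06124808458094228
p110 15.225 [ 0.97  0.27 -2.09] 0.06083525731703704
p125 15.7417 [ 0.6   0.11 -1.16] 0.06111774387809994
p140 16.25 [-0.56 -0.51 -1.5 ] 0.06064523304892219
[ 0.29 -0.24 -1.71]
```

View pics/p3.png

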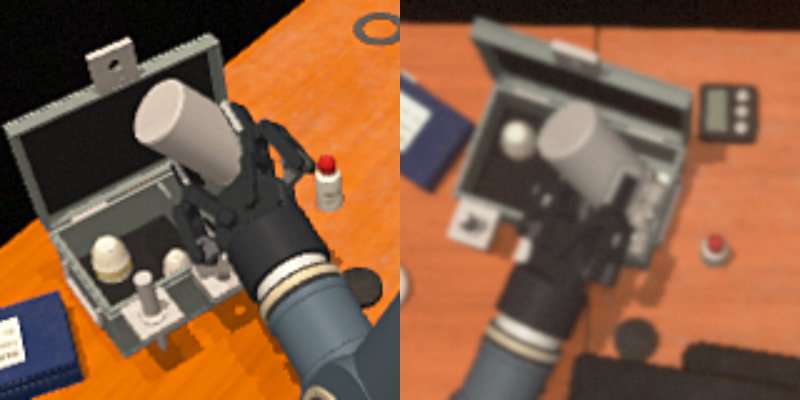

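The canisters are in the bay (top view, around (645,210) in the crop). I'll set the beaker back where it stood and check both it and the bay.

Run:
```python
from plan import *
w=np.load('w1.npz')
for k in ('p110','p80','p40','p0','up'):
    robot.goto_joints(w[k].tolist())
print(robot.read_clock())
robot.sleep(.2)
p,r,_=fk(w['grasp']); 
robot.move_l((p+[0,0,.012]).tolist(),max_speed=.15)
robot.move_l((p+[0,0,.0]).tolist(),max_speed=.03)
print(robot.read_clock(),np.round(robot.read_wrist_force(),2))
robot.command_gripper(.085,20); 
pp,_,_=fk(w['pre']); robot.move_l(pp.tolist(),max_speed=.15); print(robot.read_clock())
a=snap('scene','s4')['pixels'];b=snap('top','t4')['pixels']
A=cv2.resize(a[170:310,210:350],None,fx=2.8,fy=2.8,interpolation=cv2.INTER_CUBIC);B=cv2.resize(b[90:230,230:370],None,fx=2.8,fy=2.8,interpolation=cv2.INTER_CUBIC)
cv2.imwrite('pics/p4.png',np.hstack([A,B])[:,:,::-1])
```

```text
20.475
22.2917 [0.18 1.36 1.95]
23.675
```

View pics/p4.png

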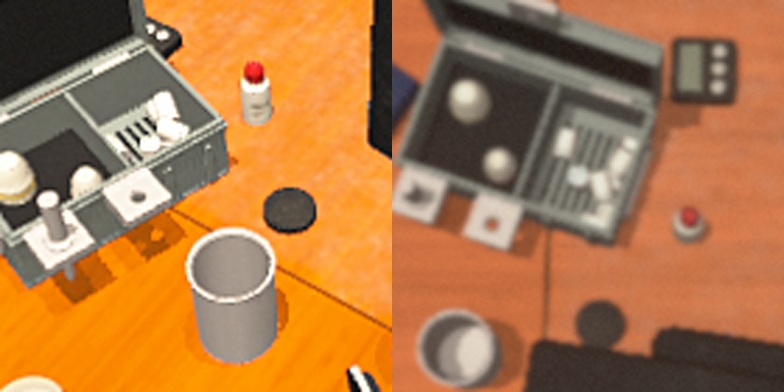

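Beaker upright and empty; canisters all seem to lie inside the bay, none on the desk. Now I'll plan closing the lid.

```bash
cat > t3.py <<'E'
from plan import *
import sys
w=np.load('w1.npz'); A0=1.55
def tcp_for(a,be,y,dx=.115,press=0.,gap=0.):
    d=ex*np.sin(be)-ez*np.cos(be); fr=-ex*np.cos(be)-ez*np.sin(be)
    X=.060-dx*np.cos(a)+(.018-press+gap)*np.sin(a); Z=.0705+dx*np.sin(a)+(.018-press+gap)*np.cos(a)
    return C(X*1e3,y,Z*1e3)-.008*d-.011*fr, d
if __name__=='__main__':
  for y in (30,60):
    for be in (0,20,35):
      for a in (A0,):
        p,d=tcp_for(a,np.radians(be),y,gap=.02); B=ik(p,d,ey,lid=a,n=8,mar=.02)
        p2,d=tcp_for(0,np.radians(be),y); B2=ik(p2,d,ey,seed=B[1],lid=0,mar=.02)
        print(y,be,B[0][0],np.round(B[1],2),np.round(B[2],3),round(B[3],3),'|',B2[0][0],np.round(B2[1],2),round(B2[3],3))
E
python3 t3.py
```

```text
30 0 True [-0.86  0.72  0.46  1.28 -0.32  1.18 -2.3 ] [0.004 0.035] -0.028 | True [-0.76  0.67  0.01  1.54 -0.04  0.95 -2.63] -0.046
30 20 True [-1.35  0.96  1.26  1.46 -0.77  1.07 -2.02] [0.004 0.003] -0.007 | False [-1.62  1.    1.23  1.73 -0.83  0.89 -2.11] 0.018
30 35 True [-1.48  0.93  1.23  1.59 -0.55  0.76 -2.21] [0.005 0.005] -0.013 | True [-1.74  1.03  1.22  1.8  -0.62  0.65 -2.35] 0.012
60 0 True [-0.88  0.75  0.47  1.22 -0.33  1.19 -2.33] [0.007 0.047] -0.035 | False [-1.37  0.96  1.06  1.52 -0.88  1.19 -2.06] 0.018
60 20 True [-1.34  0.99  1.26  1.38 -0.78  1.11 -2.05] [0.004 0.003] -0.007 | False [-1.61  1.03  1.23  1.65 -0.83  0.93 -2.14] 0.018
60 35 True [-1.43  0.89  1.1   1.52 -0.38  0.77  0.78] [0.005 0.005] -0.013 | True [-1.68  0.96  1.08  1.73 -0.39  0.64  0.58] 0.012
```

```bash
sed -i "s/Z\*sa-.07,K\[:,1\]/Z*sa-.0585,K[:,1]/; s/np.array(\[.075,.102,.009\])/np.array([.0635,.102,.009])/" plan.py
cat > t3.py <<'E'
from plan import *
w=np.load('w1.npz'); A0=1.55
def dirs(be,ga): # be: wrist toward front, ga: wrist toward left
    d=ex*np.sin(be)-ez*np.cos(be)-ey*np.tan(ga); d/=np.linalg.norm(d); fr=-ex-d*np.dot(-ex,d); fr/=np.linalg.norm(fr); return d,fr
def tcp_for(a,be,ga,y,dx=.115,press=0.,gap=0.):
    d,fr=dirs(be,ga)
    X=.060-dx*np.cos(a)+(.018-press+gap)*np.sin(a); Z=.0705+dx*np.sin(a)+(.018-press+gap)*np.cos(a)
    return C(X*1e3,y,Z*1e3)-.008*d-.011*fr, d, np.cross(d,fr)
if __name__=='__main__':
  for y in (75,):
    for be in (5,15,25):
      for ga in (0,20,35):
        b,g=np.radians([be,ga])
        p,d,c=tcp_for(A0,b,g,y,gap=.02); B=ik(p,d,c,lid=A0,n=8,mar=.015)
        p2,d,c=tcp_for(0,b,g,y); B2=ik(p2,d,c,seed=B[1],lid=0,mar=.015,sgn=False)
        print(be,ga,B[0][0],np.round(B[1],2),np.round(B[2],3),np.round(clear(B[1],A0,True).min(1),3),'|',B2[0][0],np.round(B2[1],2),round(B2[3],3),flush=True)
E
python3 t3.py
```

```text
5 0 True [-0.87  0.73  0.36  1.23 -0.18  1.12 -2.44] [0.006 0.044] [-0.033  0.14   0.207  0.016] | True [ 0.41  1.51 -1.19  1.81 -1.01  0.24 -2.63] -0.099
5 20 True [-1.11  1.18  1.26  0.89 -0.74  1.7  -2.14] [0.003 0.018] [0.001 0.134 0.2   0.011] | False [-1.22  0.97  0.69  1.21 -0.31  1.39  0.65] 0.014
5 35 True [-0.54  0.53  0.1   1.78 -1.01  0.24 -2.63] [0.102 2.075] [-0.02   0.123  0.172  0.021] | True [-0.31  0.62 -0.28  1.89 -1.01  0.24 -2.63] -0.076
15 0 True [-0.83  0.68  0.17  1.31  0.16  0.99  0.45] [0.005 0.039] [-0.03   0.137  0.206  0.013] | False [-1.38  0.81  0.79  1.57 -0.41  0.85  0.69] 0.015
15 20 True [-1.16  1.09  1.08  0.98 -0.47  1.52  0.91] [0.001 0.001] [0.015 0.133 0.201 0.009] | False [-1.43  1.1   1.07  1.29 -0.51  1.34  0.81] 0.014
15 35 True [-1.11  1.24  1.2   0.74 -0.46  1.79 -2.19] [0.004 0.028] [0.    0.123 0.191 0.   ] | True [-1.18  1.06  0.54  1.03 -0.01  1.61  0.53] 0.008
25 0 True [-1.35  0.94  1.13  1.4  -0.59  0.97 -2.2 ] [0.001 0.001] [0.015 0.133 0.203 0.01 ] | False [-1.35  0.75  0.6   1.63  0.03  0.72  0.29] 0.015
25 20 True [-1.21  1.01  0.92  1.08 -0.19  1.34  0.78] [0.001 0.001] [0.015 0.13  0.199 0.006] | False [-1.45  1.02  0.91  1.34 -0.23  1.2   0.62] 0.013
25 35 True [-1.15  1.21  1.1   0.79 -0.28  1.7  -2.22] [0.002 0.002] [0.015 0.123 0.191 0.001] | True [-1.19  1.03  0.43  1.08  0.19  1.56  0.44] 0.007
```

```bash
cat > t4.py <<'E'
from t3 import *
be,ga,y=np.radians(22),np.radians(10),70
W2={}
p,d,c=tcp_for(A0,be,ga,y,gap=.015)
best=None
for rs in range(3):
    B=ik(p,d,c,lid=A0,n=8,mar=.008,rs=rs)
    print(np.round(B[1],2),B[2],B[3])
    B[1][6]=B[1][6]
    if best is None or B[0]<best[0]: best=B
B=best; tgt=B[4]; W2['e1']=B[1]
def nxt(p,seed,lid):
    b=ik(p,d,tgt.apply([0,1,0]),seed=seed,lid=lid,mar=.008,sgn=False,reg=.05); print(np.round(b[1],2),b[0][0],np.round(b[2],4),round(b[3],3)); return b[1]
W2['e0']=nxt(p+[0,0,.07]-.0*ex,B[1],A0)
W2['e00']=nxt(p+[0,0,.12]-.15*ex,W2['e0'],A0)
s=B[1]; A=[1.45,1.3,1.1,.9,.7,.5,.33,.18,.06,0]
for i,a in enumerate(A):
    s=nxt(tcp_for(a,be,ga,y,press=.004 if a==0 else 0)[0],s,a); W2['a%d'%i]=s
W2['x']=nxt(tcp_for(0,be,ga,y)[0]+[0,0,.08],s,0)
print('---')
q=np.array(robot.read_qpos()); print(path(q,W2['e00'],A0),path(w['fold2'],W2['e00'],A0),path(q,w['up'],A0),path(w['up'],W2['e00'],A0),path(W2['e00'],W2['e0'],A0),path(W2['e0'],W2['e1'],A0))
np.savez('w2.npz',**W2)
E
python3 t4.py
```

```text
[-1.26  0.94  1.    1.24 -0.37  1.17 -2.31] (np.float64(5.260609246745185e-10), 1.869751637834523e-09) 0.007999998707475822
[-1.26  0.94  1.    1.24 -0.37  1.17 -2.31] (np.float64(5.261328835753214e-10), 1.8705743392444867e-09) 0.007999998707357403
[-1.26  0.94  1.    1.24 -0.37  1.17  0.84] (np.float64(8.859379741068714e-14), 6.964444159054012e-13) 0.008000011084332626
[-1.27  0.92  1.1   1.16 -0.41  1.29  0.88] False [0. 0.] 0.008
[-1.55  0.82  1.19  1.29 -0.35  1.36  0.76] False [0. 0.] 0.071
[-1.31  0.93  1.01  1.28 -0.36  1.16  0.81] False [0. 0.] 0.01
[-1.34  0.92  1.01  1.31 -0.36  1.16  0.8 ] False [0. 0.] 0.011
[-1.38  0.91  1.02  1.34 -0.36  1.15  0.78] False [0. 0.] 0.011
[-1.42  0.91  1.02  1.37 -0.36  1.13  0.76] False [0. 0.] 0.011
[-1.45  0.92  1.02  1.41 -0.36  1.11  0.74] False [0. 0.] 0.012
[-1.48  0.93  1.02  1.44 -0.37  1.09  0.72] False [0. 0.] 0.013
[-1.49  0.94  1.01  1.46 -0.38  1.06  0.71] False [0. 0.] 0.014
[-1.5   0.95  1.    1.48 -0.39  1.04  0.7 ] False [0. 0.] 0.015
[-1.5   0.96  0.99  1.49 -0.4   1.02  0.7 ] False [0. 0.] 0.016
[-1.5   0.97  0.99  1.49 -0.41  1.01  0.7 ] False [0. 0.] 0.012
[-1.52  0.89  1.04  1.44 -0.35  1.13  0.7 ] False [0. 0.] 0.076
---
0.05866727931029119 0.06287588048287804 0.05866727931029119 0.0664238166126862 0.007999999610567382 0.007829036114178803
```

Run:
```python
from plan import *
w=np.load('w2.npz')
p=np.array(robot.read_ee_pos()); robot.move_l((p+[0,0,.17]).tolist(),max_speed=.25)
robot.command_gripper(0.0,40)
for k in ['e00','e0','e1']+['a%d'%i for i in range(10)]:
    robot.goto_joints(w[k].tolist()); print(k,robot.read_clock(),np.round(robot.read_wrist_force(),1))
    if k=='e1': snap('scene','s5a')
robot.goto_joints(w['x'].tolist()); print(robot.read_clock())
a=snap('scene','s5')['pixels'];b=snap('top','t5')['pixels']
A=cv2.resize(a[130:290,170:330],None,fx=2.5,fy=2.5);B=cv2.resize(b[70:230,210:370],None,fx=2.5,fy=2.5)
cv2.imwrite('pics/p5.png',np.hstack([A,B])[:,:,::-1])
```

```text
e00 26.7167 [-1.2  0.1 -0.7]
e0 27.3917 [0.1 0.8 1.2]
e1 27.775 [0.2 0.8 1. ]
a0 28.075 [ 2.2  0.6 -0.2]
a1 28.325 [0.3 0.4 0.7]
a2 28.575 [-0.4  0.2  0.4]
a3 28.825 [0.9 0.2 0.1]
a4 29.075 [-0.3  0.3 -0.1]
a5 29.325 [0.3 0.7 1.3]
a6 29.575 [ 0.  -0.   0.8]
a7 29.825 [ 0.8  0.  -0.8]
a8 30.075 [-0.4  0.8  0.8]
a9 30.325 [0.4 1.7 8.6]
30.7583
```

View pics/p5.png

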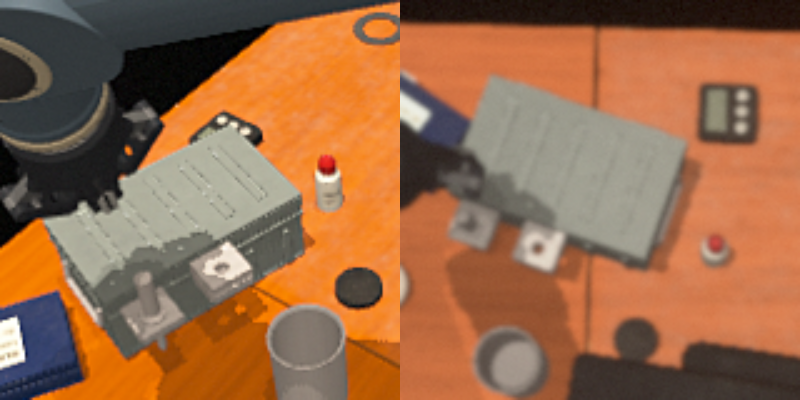

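Lid is shut flat, with 8.6 N when pressed at the end, and nothing else has moved. Next is the pin: plan a vertical grasp of the knob.

```bash
cat > t5.py <<'E'
from plan import *
w2=np.load('w2.npz'); q=np.array(robot.read_qpos())
gs=C(-84,70,100); gl=C(-84,0,111); print(gs,gl)
for be in (0,8):
  b=np.radians(be); d=ex*np.sin(b)-ez*np.cos(b)
  for c in (ey,):
    best=None
    for rs in range(2):
        B=ik(gs+d*.011,d,c,lid=0.,n=8,mar=.02,rs=rs)
        if best is None or B[0]<best[0]: best=B
    B=best;t=B[4].apply([0,1,0]); S={'g':B[1]}
    def nx(p,s): 
        b_=ik(p+d*.011,d,t,seed=s,lid=0.,mar=.012,sgn=False,reg=.05); print(np.round(b_[1],2),b_[0][0],np.round(b_[2],4),np.round(clear(b_[1],0.,True).min(1),3)); return b_[1]
    print(be,np.round(B[1],2),B[0][0],B[3])
    S['h']=nx(gs+[0,0,.07],B[1]); S['l']=nx(gl+[0,0,.07],S['h']); S['m']=nx(gl,S['l'])
    print('path',path(q,S['h'],0.),path(S['h'],S['l'],0.))
    np.savez('w3_%d.npz'%be,**S)
E
python3 t5.py
```

```text
[0.51548467 0.51994392 0.1       ] [0.4923148  0.45388972 0.111     ]
0 [-1.39  0.89  0.94  1.55 -0.77  1.11  0.96] True 0.014917804532017596
[-1.41  0.83  0.99  1.5  -0.72  1.21  0.93] False [0. 0.] [0.012 0.101 0.169 0.082]
[-1.53  0.88  1.26  1.66 -0.86  1.28  1.14] True [0.0011 0.0076] [0.003 0.111 0.18  0.093]
[-1.51  0.95  1.2   1.72 -0.96  1.19  1.2 ] False [0. 0.] [0.012 0.043 0.11  0.025]
path 0.011999999990270155 0.0032492948848032444
8 [-1.4   0.82  0.82  1.59 -0.56  0.93 -2.35] True 0.016869272972219594
[-1.43  0.76  0.9   1.54 -0.52  1.05 -2.36] False [0. 0.] [0.012 0.102 0.168 0.083]
[-1.61  0.85  1.26  1.71 -0.78  1.12 -2.07] False [0.0002 0.0011] [0.011 0.112 0.179 0.094]
[-1.57  0.91  1.18  1.76 -0.87  1.02 -2.03] False [0. 0.] [0.019 0.045 0.109 0.027]
path 0.011999999945593004 0.010793854710790723
```

```bash
sed -i "s/in (0,8)/in (15,)/; s/70,100)/70,101)/; s/0,111)/0,112)/" t5.py; python3 t5.py
cat > f.py <<'E'
from plan import *
def F(n=4):
    v=[]
    for _ in range(n): v.append(robot.read_wrist_force()); robot.sleep(.02)
    f=np.mean(v,0); return np.array([f@ex,f@ey,f[2]])
E
python3 - <<'E'
from f import *
w=np.load('w3_15.npz')
robot.goto_joints(w['h'].tolist()); robot.command_gripper(.045,20); print(robot.read_clock(), F())
p,_,_=fk(w['g']); robot.move_l(p.tolist(),max_speed=.12); print('at',robot.read_clock(),F())
robot.command_gripper(.0,20); print(robot.read_clock(),robot.read_grip_width(),'F',np.round(F(),2),np.round(robot.read_moment(),2))
p=np.array(robot.read_ee_pos()); print(p-fk(w['g'])[0])
a=snap('scene','s6')['pixels'];b=snap('top','t6')['pixels']
A=cv2.resize(a[190:290,190:290],None,fx=4,fy=4,interpolation=cv2.INTER_CUBIC);B=cv2.resize(b[110:210,210:310],None,fx=4,fy=4,interpolation=cv2.INTER_CUBIC)
cv2.imwrite('pics/p6.png',np.hstack([A,B])[:,:,::-1])
E
```

```text
[0.51548467 0.51994392 0.101     ] [0.4923148  0.45388972 0.112     ]
15 [-1.4   0.77  0.72  1.62 -0.32  0.81  0.59] False 0.019134041655974023
[-1.43  0.7   0.77  1.58 -0.29  0.92  0.58] False [0. 0.] [0.012 0.103 0.168 0.084]
[-1.64  0.76  1.15  1.75 -0.58  0.94  0.9 ] False [0. 0.] [0.012 0.113 0.179 0.095]
[-1.59  0.83  1.07  1.8  -0.66  0.83  0.93] False [0. 0.] [0.019 0.047 0.109 0.029]
path 0.011999999982046525 0.011999999982046525
31.725 [ 0.1807674  -0.08207886  0.00280205]
at 32.525 [ 0.24924885 -0.05474004  0.39751727]
32.9583 0.014389928816417553 F [-0.64 -0.18  2.74] [0.02 0.24 0.02]
[0.00033328 0.0002939  0.00077071]
```

View pics/p6.png

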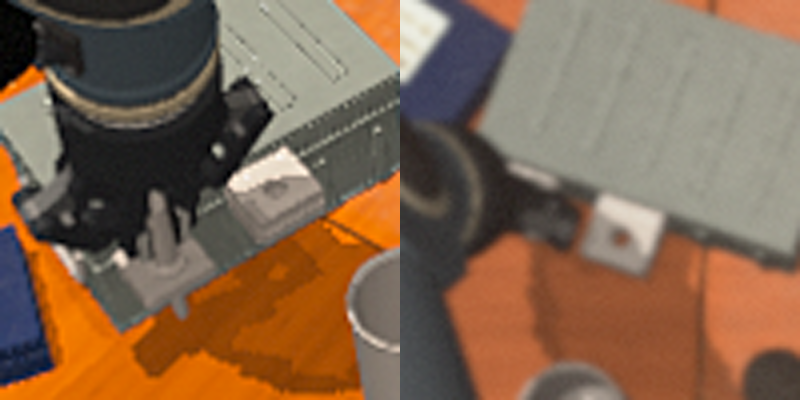

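Pin held (width 14.4 mm), low side forces. I'll grip harder, lift 3 mm and probe the stow hole walls to find its centre relative to the tool, then transfer by exactly 70 mm.

Run:
```python
from f import *
robot.command_gripper(.0,60)
p=np.array(robot.read_ee_pos())+[0,0,.003]; robot.move_l(p.tolist(),max_speed=.05); f0=F(3); print(robot.read_clock(),robot.read_grip_width(),np.round(f0,2))
cen=[0,0]
for i,e in enumerate((ey,ex)):
    lim={}
    for s in (1,-1):
        for k in (1,2,3,4):
            robot.move_l((p+s*k*.001*e).tolist(),max_speed=.03); f=F(3)-f0
            print('yx'[i],s*k,np.round(f,1))
            if abs(f[1-i])>2.5: break
        lim[s]=s*k-np.sign(s)*0; 
    robot.move_l(p.tolist(),max_speed=.05)
print(robot.read_clock(),np.round(F(),2),robot.read_grip_width(),p.tolist())
```

```text
33.6417 0.01357735041335303 [ 0.02 -0.37 -1.02]
y 1 [0.2 0.6 0.3]
y 2 [-0.5  0.1  0.8]
y 3 [-0.3 -0.1  0.7]
y 4 [-0.6 -2.7  2.1]
y -1 [-0.   0.8  0.9]
y -2 [-0.3  1.5  0.1]
y -3 [ 0.5  5.  -1. ]
x 1 [-0.1  0.7  0.3]
x 2 [-0.4  0.6  0.5]
x 3 [-2.5 -0.7  1.9]
x -1 [0.2 0.3 1. ]
x -2 [0.2 0.7 0.8]
x -3 [ 2.4  0.4 -0.5]
x -4 [ 4.7  1.2 -1.7]
38.4417 [-0.41 -0.06 -0.32] 0.013482986559733328 [0.5184174411551931, 0.5193596304692853, 0.09433332161813052]
```

Hole centre is about +0.6 mm in case y and 0 in x from the tool. Transferring by -70 mm in case y and lowering with force checks.

Run:
```python
from f import *
p=np.array([0.5184174411551931, 0.5193596304692853, 0.09433332161813052])+.0006*ey
robot.move_l((p+[0,0,.074]).tolist(),max_speed=.12)
t=p-.07*ey
try: robot.move_l((t+[0,0,.074]).tolist(),max_speed=.12)
except robot.PlanningError as e: print(e); raise
f0=F(3); print(robot.read_clock(),np.round(f0,2),robot.read_grip_width(),np.round(np.array(robot.read_ee_pos())-t,4))
for h in (.060,.054,.048,.042,.034,.024,.014,.0095):
    robot.move_l((t+[0,0,h]).tolist(),max_speed=.06); f=F(2)-f0; print(h,np.round(f,1),round(robot.read_clock(),2))
    if f[2]>7: break
a=snap('scene','s7')['pixels'];cv2.imwrite('pics/p7.png',cv2.resize(a[190:290,190:290],None,fx=4,fy=4,interpolation=cv2.INTER_CUBIC)[:,:,::-1])
```

```text
40.0583 [ 0.19  0.19 -0.46] 0.01379732314848606 [-0.      0.0012  0.0739]
0.06 [-0.4 -0.1  0.3] 40.48
0.054 [ 0.6 -0.5 -0.1] 40.76
0.048 [ 0.1 -0.5  0.7] 41.04
0.042 [ 0.1 -0.3  0.2] 41.33
0.034 [-0.4  0.4 -0.1] 41.64
0.024 [-0.3  0.4  0.3] 41.99
0.014 [-0.1  0.2 -0.1] 42.34
0.0095 [-0.4 -0.3  0.6] 42.62
```

Run:
```python
from f import *
p=np.array(robot.read_ee_pos()); print(robot.read_grip_width())
f0=F(2)
for k in (1,2,3):
    robot.move_l((p-[0,0,.001*k]).tolist(),max_speed=.03); f=F(2)-f0; print(k,np.round(f,1))
    if f[2]>4: break
robot.command_gripper(.04,20); robot.sleep(.1)
p=np.array(robot.read_ee_pos()); robot.move_l((p+[0,0,.10]).tolist(),max_speed=.15)
robot.move_l((p+[0,0,.12]-.2*ex+.05*ey).tolist(),max_speed=.2); print(robot.read_clock())
a=snap('scene','s8')['pixels'];b=snap('top','t8')['pixels']
A=cv2.resize(a[180:320,190:330],None,fx=2.8,fy=2.8,interpolation=cv2.INTER_CUBIC);B=cv2.resize(b[90:230,230:370],None,fx=2.8,fy=2.8,interpolation=cv2.INTER_CUBIC)
cv2.imwrite('pics/p8.png',np.hstack([A,B])[:,:,::-1])
```

```text
0.013415088165045138
1 [ 0.5 -0.4 -0.3]
2 [-0.5 -1.5  3.8]
3 [-3.1 -3.  10.4]
46.0333
```

View pics/p8.png

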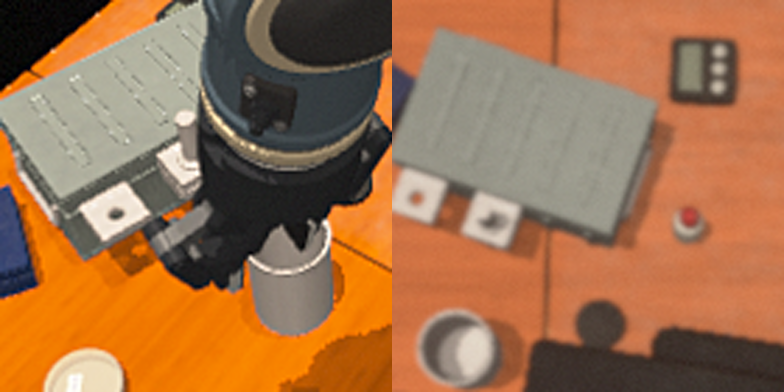

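The pin stands upright in the hasp hole (left crop, around (187,150)), and contact came at exactly the seated height. The beaker is upright and the stowage tab is empty. Handing in.

```bash
python3 -c "
from station import robot
print(robot.read_ee_pos(),robot.read_wrist_force()); print(robot.close_job())"
```

```text
[0.32485226 0.56574001 0.22066819] [-0.10392462  0.11420818  0.13966139]
the job is handed in; nothing more can be done
None
```

The job is handed in at about 46 s of the 72 s limit: canisters tipped into the bay (about six to eight visible, overlapping, so I couldn't count all eight, but none outside it), the empty beaker upright on the desk, the lid shut, and the lock pin seated in the hasp; the verdict was not shown.

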